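# Load the charcoal block into the sloped soldering rest

## Task

Make the sloped soldering rest ready: lay the black charcoal block flat on the rest's foot plate, let go of it and push it from behind up the ramp between the side guides until its end rests against the stop at the top. Then take the sprung wire keeper by its bow and ease it right down behind the block, without letting it snap shut. Leave the firebrick, steel block and tweezers where they lie.

Things in the scene. Friction and masses are not known exactly. Their poses are not given: they have to be found in the camera images.
- charcoal_block: Black rectangular charcoal soldering block with a few grey pits in its top, 95 mm long, 55 mm wide, 26 mm high, about 0.11 kg, loose, lying flat on the table. Origin: centre of its underside; y along its 95 mm length, x across its 55 mm width, z up. Can be gripped across the 55 mm.
- rest: Plain steel sloped soldering rest, screwed to the table. Origin at table level under the ramp's foot, mid width; x points level, the way the ramp climbs, y across to the left, z up. Base plate 84 mm wide, 4 mm thick, x = -95 to +135 mm. From x = 0 the ramp climbs at 0.2 rad for 115 mm along the slope to an upright stop. About 65 mm high in all, without the keeper.
- foot_plate (a point): Middle of the free, level foot plate before the ramp, on its top (z = 4 mm, x = -47.5 mm in the rest's frame; same axes as the rest). The free plate is 95 mm long, 84 mm wide, level, with nothing beside it. The block is laid here lengthwise, so that it points up the ramp.
- cradle: Sloping part of the rest: its axes are the rest's turned -0.2 rad about y. Origin on the ramp's surface, mid width, at the stop's face; x up the slope, z square off it. The stop is the plane x = 0, 29 mm high; the ramp's foot is at x = -115 mm. Block home: its length along x, its origin at about x = -47.5 mm, y = 0 (3 mm play), z = 0, its lower end at x = -95 mm.
- guide_mouth (a point): Middle of the mouth between the side guides, on the ramp, at x = -84 mm in the cradle (same axes). Parallel guides 61 mm apart and 25 mm high run from here up to the stop. Below, flared guides 19 mm high open to about 84 mm at the ramp's foot. Fingers do not fit beside the block in there: push its lower end. Pushing takes under 8 N; friction keeps it where it is left.
- keeper_frame (a joint): Hinge angle of the keeper, rad: 0 shut, growing as it is raised, up to 2.0. It stands at 1.86 to 2.0 and stays there, leaning back a little past its balance at about 1.77. Forward of that its weight and a light spring (about 0.01 N m) snap it shut unless held; that takes about 1 N at the bow. If the block is not home, the lip can land on it and the keeper stays up.
- keeper_bar (a point): Middle of the cross bar of the keeper's bow: 8 mm round bar across the ramp, 64 mm between the bow's sides, 36 mm open between bar and lip. At angle q it is, in the cradle's axes from keeper_pivot, at x = -0.147 cos q + 0.015 sin q, z = 0.147 sin q + 0.015 cos q (m). Pinch it from above, fingers before and behind it: it turns between the pads. Shut, it is 50 mm above the table.
- keeper_pivot (a point): Middle of the keeper's hinge axis (the cradle's y axis), at (7, 0, 32) mm in the cradle. The keeper is a frame of 6 mm dark wire, 0.12 kg, with two arms along the guides, a steel lip 52 mm wide that drops 5 mm behind the block's lower end when shut, and beyond the lip a U-shaped bow to hold it by.
- firebrick: Bystander: pale firebrick, 65 x 110 x 30 mm, larger than the charcoal block. Origin: centre of its underside.
- steel_block: Bystander: ground steel bench block, 64 x 64 x 20 mm. Origin: centre of its underside.
- tweezers: Bystander: steel tweezers lying flat, 135 mm long. Origin: centre of their underside.
- desk_lamp_arm (a joint): Not part of the job: the desk lamp's arm, swung aside to the left (1.1 to 1.2 rad). It crosses above the left part of the table, 0.36 to 0.5 m up, from the lamp's column at about x 0.79, y 0.13 m to the lamp's head at about x 0.15, y 0.5 m (head down to 0.24 m). Keep clear of it.

How it is judged:
On the way, in this order (a step that is already met when the one before it is completed fails the run):
1. the charcoal block rests against the stop at the top of the ramp, with the keeper still up (x of charcoal_block in the frame of cradle above -0.0515 m and z of charcoal_block in the frame of cradle between -0.004 and 0.004 m and angle between the y axis of charcoal_block and the x axis of cradle, either way round below 0.12 rad and value of joint keeper_frame above 0.6 rad), for 0.2 s.
2. the keeper is shut behind the block (value of joint keeper_frame below 0.05 rad), for 0.2 s.
At the end, for the whole second after the job is handed in: The charcoal block lies flat on the ramp between the guides, lengthwise along it, its upper end within 4 mm of the stop and at rest, and the keeper is shut behind it (within 0.05 rad), both let go (x of charcoal_block in the frame of cradle between -0.0515 and -0.044 m and y of charcoal_block in the frame of cradle between -0.008 and 0.008 m and z of charcoal_block in the frame of cradle between -0.004 and 0.004 m and angle between the y axis of charcoal_block and the x axis of cradle, either way round below 0.12 rad and angle between the z axis of charcoal_block and the z axis of cradle, either way round below 0.08 rad and linear speed of charcoal_block below 0.02 m/s and value of joint keeper_frame below 0.05 rad); the robot touches nothing.
It fails at once if the keeper was let snap: it closed faster than 3.5 rad/s (about 0.5 m/s at the bow) (velocity of joint keeper_frame below -3.5 rad/s).
It fails at once if a bystander (firebrick, steel block or tweezers) was moved by more than 30 mm (distance of any of firebrick, steel_block, tweezers from where it was at the start of the episode above 0.03 m).
It also fails if it takes over 67 s, if anything falls off the work surface, if the arm or the gripper's body presses on something with over 40 N, if the wrist force passes 120 N, or if a joint passes its speed limit or range.

## Robot

A 6-joint arm with a two-finger parallel gripper is mounted at the origin on a cart in front of the work surface, level with it; the furniture and walls round the work are solid. World frame = base frame: x ahead of the robot, y to its left, z up, the work surface at z = 0. Lengths are in m, angles in rad, forces in N, time in s.
With the tool pointing down it reaches from about 0.35 to 0.925 m from the base axis. Payload 6.4 kg.
Tool frame: the origin (TCP) lies between the finger pads; the fingertips stand env.tcp_to_tips ahead of it and the grasp point (between the pads) lies 11 mm behind it (env.tcp_to_tips is the distance from the TCP to the fingertips, in m); z points along the fingers, y is the line along which they close (so a half turn about z gives the same grasp; the last joint's range is limited). The gripper opens to 85 mm and grips with 20 to 120 N. Pads are 22 mm wide; open, the fingers measure 114 mm over their backs; the gripper's body (76 mm by 85 mm) begins 54 mm behind the grasp point. The pads swing forward as they close: fully open they stand 13 mm farther back than shut.
Start: joints at [-1.309, 0.245, 1.558, -0, 1.339, -0.174], TCP at [0.274, -0.589, 0.239] pointing down, gripper open.
Joint ranges: [-3.13, 3.13], [-1.02, 2.26], [0.13, 2.54], [-0.95, 4.09], [0.21, 2.88], [-2.74, 2.74]. Speed limits (rad/s): [2.57, 2.57, 3.14, 3.14, 3.14, 3.14].

## Interface

Orientations are given as a rotation vector (axis times angle).
In Python, from workcell import env, optics, workorder, nets gives the robot as it stands.
- The arm moves only by the tool play_rows, never from a script. Its argument "series" is a list of rows, each a list of 3 entries, a list of its own where there are three numbers: the opening, from 0 (shut) to 1 (fully open), then the shift along the tool's x, y, z each as a share of 0.1 m, from -1 to 1, then the turn, a rotation vector about the tool's x, y, z each as a share of pi rad, from -1 to 1. A call has 1 to 12 rows; each row shifts and turns the commanded pose from where the row before left it, along the tool's axes as they then stand; what a row does not reach is not made up. A row lasts 1/8 s, in which the tool goes at most 62.5 mm and 10.7 degrees, less where a joint would pass 70% of its speed; a pose out of reach is approached as far as the arm can. A call with a number of a shift or a turn outside -1 to 1 is refused whole. A call with a gripper value outside its range is refused whole. The fingers move at their own pace and stop on an object; the grip force is fixed at half the most. Time passes only in rows, so rows that do not move let the fingers close. It gives the time, the measured TCP pose, the force, the opening and the grip force at its end, in the units of the state.
- env.state(): the state, without advancing time (a new reading comes with each control period).
- optics.read_camera(name): name is "scene" or "side" or "wrist"; returns the picture (384x512x3 uint8, red, green, blue); there is no depth.
- optics.camera_info(name): a dict with "fx", "fy", "cx", "cy" (pixels), "extrinsics" (4x4, takes a point from camera to world coordinates); the wrist camera has in their place "mount" (4x4, takes a point from camera to tool coordinates, whose origin is the TCP and whose axes are the flange's). Camera axes: x right, y down, z forward; pixel columns grow to the right and rows downward; lengths in m; the calibration is good to about 2 mm. The wrist camera is an equidistant fisheye: a pixel r from the principal point sees the ray r / f radians off the axis. A picture is of the moment at which its call begins: read the wrist's pose just before it. camera_info takes no time and is no camera call.
- workorder.sign_off(): hands the job in; it is judged then, once.
Trained networks look in the newest picture that a camera, given by its name, has taken for a name from the list of things; names that differ only in an ending like _2 or _b are one class to them, and where a whole thing is asked for, a point or a joint stands for the part that bears it (a point fixed in the world has none). Each returns a list of dicts, best first, with "confidence" (0 to 1); they miss things now and then, are a little off and sometimes report something else, mostly with a low value. They report only what shows in the picture. A call takes as long as a camera call.
- nets.find_in(camera, query): "position" ([x, y, z] in m, in world coordinates, good to about 4 mm: the middle of the surface that is visible of it).
The state is a dict: "t": time; "qpos": joint angles; "joint_velocities": joint speeds; "effort": joint torques, N m; "eef_pos": TCP position; "tcp_rot": TCP orientation; "force": force on the tool from outside, world axes, zero at the start; "torque": the same for the moment, N m; "finger_gap": opening from 0.0 (shut) to 1.0 (fully open); "grasp_force": force on a finger pad.
Only numpy, scipy, OpenCV 4.12 (cv2) and the standard library are available. Lean on these libraries where they do the work, as an engineer would, in place of code of your own. Each camera call takes 0.05 s, during which the arm holds its last target. There are 200 camera calls.

## Working session

There is one attempt and no reset: what is moved stays moved. The work goes in short steps, Python scripts to look and compute and a tool call to move; the robot and the scene stay as the last step left them, time stands still between calls to the robot, and variables do not carry over. Pictures are saved under pics/ and viewed, at most 10 in all, crops included, and the job is handed in when it is done.

Besides the shell and the picture viewer there is one more tool, called after ">>>" as name(argument=value, ...) on one line, values as JSON. play_rows: Moves the arm, as the interface text tells. Shift numbers are shares of 0.1 m and turn numbers shares of pi rad, none past 1 either way. Its arguments: {"type":"object","properties":{"series":{"type":"array"}},"required":["series"]}

```bash
mkdir -p pics; ls
cat > h.py <<'E'
from workcell import env, optics, workorder, nets
import numpy as np, cv2
from scipy.spatial.transform import Rotation as R
def snap(c,f):
    im=optics.read_camera(c); cv2.imwrite('pics/'+f,im[:,:,::-1]); return im
def proj(c,P):
    i=optics.camera_info(c); T=np.linalg.inv(np.array(i['extrinsics'])); p=T[:3,:3]@np.array(P)+T[:3,3]
    return np.array([i['fx']*p[0]/p[2]+i['cx'],i['fy']*p[1]/p[2]+i['cy']])
def back(c,uv,z):
    i=optics.camera_info(c); T=np.array(i['extrinsics']); d=T[:3,:3]@np.array([(uv[0]-i['cx'])/i['fx'],(uv[1]-i['cy'])/i['fy'],1]); o=T[:3,3]
    return o+d*(z-o[2])/d[2]
E
python3 - <<'E'
from h import *
a=snap('scene','a.png');b=snap('side','b.png')
cv2.imwrite('pics/ab.png',cv2.resize(np.hstack([a,b])[:,:,::-1],(800,300)))
for c in('scene','side'):
    i=optics.camera_info(c);print(c,np.round(np.array(i['extrinsics'])[:3],3).tolist(),i['fx'])
    for q in ['charcoal_block','rest','foot_plate','keeper_bar','keeper_frame','firebrick','steel_block','tweezers']:
        print(q,[(np.round(d['position'],3).tolist(),round(d['confidence'],2)) for d in nets.find_in(c,q)[:2]])
print(env.state(),env.tcp_to_tips)
print(np.array(optics.camera_info('wrist')['mount']).round(4).tolist())
E
```

```text
pics
scene [[0.499, -0.58, 0.644, -0.175], [-0.866, -0.316, 0.387, -0.581], [-0.021, -0.751, -0.66, 1.019]] 382.7903502526299
charcoal_block [([0.482, -0.37, 0.026], 0.65)]
rest [([0.499, -0.087, 0.02], 0.58)]
foot_plate [([0.5, -0.084, 0.014], 0.58), ([0.483, -0.368, 0.027], 0.37)]
keeper_bar []
keeper_frame []
firebrick []
steel_block [([0.393, -0.09, 0.025], 0.59)]
tweezers [([0.485, -0.364, 0.029], 0.25)]
side [[0.916, -0.176, 0.36, 0.205], [-0.401, -0.433, 0.807, -0.998], [0.014, -0.884, -0.467, 0.766]] 369.7598088799649
charcoal_block [([0.484, -0.379, 0.028], 0.59)]
rest [([0.536, -0.132, 0.001], 0.9)]
foot_plate [([0.534, -0.132, -0.001], 0.6)]
keeper_bar [([0.522, -0.107, 0.011], 0.74)]
keeper_frame []
firebrick [([0.658, -0.345, 0.028], 0.64), ([0.52, -0.106, 0.015], 0.26)]
steel_block []
tweezers [([0.537, -0.133, 0.004], 0.23)]
{'t': 0.9, 'qpos': array([-1.30912835e+00,  2.45095717e-01,  1.55777889e+00, -3.24659409e-05,
        1.33872332e+00, -1.74116912e-01]), 'joint_velocities': array([ 0.00176911, -0.00020112, -0.00024069,  0.00051359,  0.00050158,
        0.00157175]), 'effort': array([-2.02248830e-04, -4.29514682e+01, -3.26428807e+01, -7.22033974e-05,
        4.48100936e-04, -1.37577860e-05]), 'eef_pos': array([ 0.27437103, -0.58926873,  0.23930436]), 'tcp_rot': array([-3.06730403e+00, -6.79136173e-01,  4.99453006e-05]), 'force': array([ 0.5944257 ,  0.10675043, -0.17870751]), 'torque': array([ 0.01416848,  0.00920459, -0.01064518]), 'grasp_force': 0.0, 'finger_gap': 0.9992015569075082} 0.008
[[-0.0005, -0.9648, -0.263, 0.066], [1.0, -0.0005, -0.0002, -0.0013], [0.0, -0.263, 0.9648, -0.134], [0.0, 0.0, 0.0, 1.0]]
```

View pics/a.png

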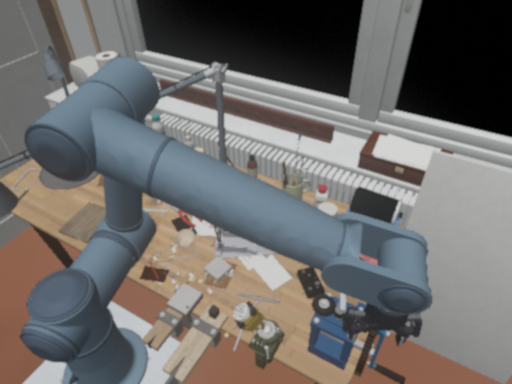

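View pics/b.png

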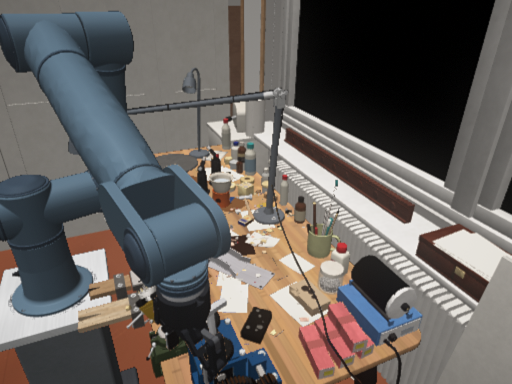

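The scene picture shows the block as the black item at about (310,282) and the rest as the grey plate at about (245,240), partly hidden by the arm. In the side picture the block is at about (256,324) and the rest at about (240,267). I'll enlarge both.

Run:
```python
from h import *
a=cv2.imread('pics/a.png');b=cv2.imread('pics/b.png')
A=cv2.resize(a[200:320,180:340],(800,600),interpolation=3)
B=cv2.resize(b[220:350,190:350],(738,600),interpolation=3)
cv2.imwrite('pics/c.png',cv2.resize(np.hstack([A,B]),(800,312),interpolation=3))
s=env.state();print(R.from_rotvec(s['tcp_rot']).as_matrix().round(3).tolist())
i=optics.camera_info('wrist');print({k:i[k] for k in i if k!='mount'})
```

```text
[[0.907, 0.422, -0.0], [0.422, -0.907, -0.0], [-0.0, -0.0, -1.0]]
{'fx': 297.3186396354542, 'fy': 297.3186396354542, 'cx': 252.80240600231068, 'cy': 193.81572913692793}
```

View pics/c.png

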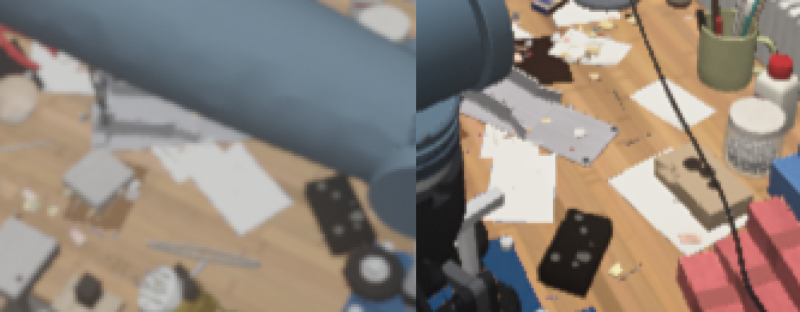

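The crop shows the rest's free foot plate to the lower right at about (580,140), with the ramp climbing up-left towards the robot. The block is at (575,250) and the firebrick at (705,190). Next I raise the arm and look with the wrist camera.

>>> play_rows(series=[[1,[0.2,-0.1,-0.3],[0,0,0]],[1,[0.4,-0.25,-0.1],[0,0,0]],[1,[0.4,-0.25,-0.1],[0,0,0]],[1,[0.4,-0.25,-0.1],[0,0,0]],[1,[0.4,-0.25,-0.1],[0,0,0]],[1,[0.4,-0.25,-0.1],[0,0,0]],[1,[0.4,-0.25,-0.1],[0,0,0]],[1,[0.4,-0.25,-0.1],[0,0,0]],[1,[0,0,0],[0,0,0]]])

```text
t: 2.02
eef_pos: [0.4698, -0.2929, 0.3406]
tcp_rot: [3.064, 0.686, 0.002]
force: [-0.2, 0.1, -0.4]
finger_gap: 0.999
grasp_force: 0.0
```

```bash
cat >> h.py <<'E'
def wcam(s):
    M=np.eye(4);M[:3,:3]=R.from_rotvec(s['tcp_rot']).as_matrix();M[:3,3]=s['eef_pos'];return M@np.array(optics.camera_info('wrist')['mount'])
def wproj(s,P):
    i=optics.camera_info('wrist');T=np.linalg.inv(wcam(s));P=np.atleast_2d(P);p=P@T[:3,:3].T+T[:3,3]
    r=np.linalg.norm(p[:,:2],axis=1)+1e-12;th=np.arctan2(r,p[:,2]);return np.array([i['cx'],i['cy']])+i['fx']*(th/r)[:,None]*p[:,:2]
def wback(s,uv,z):
    i=optics.camera_info('wrist');T=wcam(s);d=np.array(uv)-[i['cx'],i['cy']];r=np.hypot(*d);th=r/i['fx']
    v=T[:3,:3]@np.r_[d/r*np.sin(th),np.cos(th)];return T[:3,3]+v*(z-T[2,3])/v[2]
E
python3 - <<'E'
from h import *
s=env.state();print(s['eef_pos'],s['tcp_rot'],s['t'])
w=snap('wrist','d0.png');cv2.imwrite('pics/d.png',cv2.resize(w[:,:,::-1],(800,600),interpolation=3))
a=snap('scene','e.png')
for c in ['wrist','scene']:
  for q in ['charcoal_block','rest','foot_plate','keeper_bar','keeper_frame','firebrick','steel_block','tweezers']:
    print(c,q,[(np.round(d['position'],3).tolist(),round(d['confidence'],2)) for d in nets.find_in(c,q)[:2]])
E
```

```text
[ 0.46977823 -0.29292301  0.34063363] [3.06405274e+00 6.85557721e-01 2.43139961e-03] 2.025
wrist charcoal_block [([0.493, -0.365, 0.028], 0.87)]
wrist rest [([0.516, -0.102, 0.013], 0.77), ([0.471, -0.03, 0.171], 0.16)]
wrist foot_plate [([0.515, -0.101, 0.011], 0.64)]
wrist keeper_bar [([0.475, -0.038, 0.166], 0.55), ([0.513, -0.103, 0.009], 0.29)]
wrist keeper_frame [([0.471, -0.033, 0.171], 0.9)]
wrist firebrick [([0.659, -0.327, 0.031], 0.92)]
wrist steel_block [([0.399, -0.086, 0.021], 0.85)]
wrist tweezers [([0.372, -0.249, 0.012], 0.59)]
scene charcoal_block [([0.484, -0.369, 0.026], 0.98), ([0.5, -0.063, 0.034], 0.55)]
scene rest [([0.516, -0.101, 0.014], 0.95)]
scene foot_plate [([0.51, -0.096, 0.008], 0.68), ([0.465, -0.041, 0.17], 0.55)]
scene keeper_bar [([0.465, -0.041, 0.171], 0.5)]
scene keeper_frame [([0.466, -0.04, 0.174], 0.69), ([0.511, -0.095, 0.01], 0.53)]
scene firebrick [([0.652, -0.334, 0.027], 0.81)]
scene steel_block [([0.393, -0.088, 0.025], 0.85)]
scene tweezers []
```

View pics/d.png

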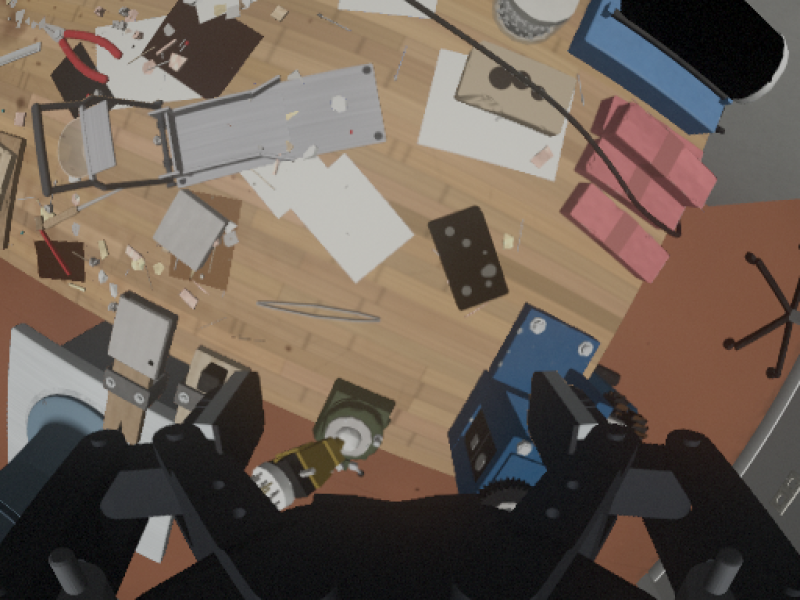

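The wrist picture shows the block's top with corners at about (429,222), (480,206), (508,294) and (461,310). The foot plate's end corners are at (371,65) and (385,138), the stop's near end is at about (165,145), and the raised bow is around (40,150).

Run:
```python
from h import *
s=env.state();k=512/800
B=np.array([wback(s,np.array(p)*k,.026) for p in [(429,222),(480,206),(508,294),(461,310)]])
print(B.round(4).tolist(),B.mean(0),[np.linalg.norm(B[i]-B[(i+1)%4]).round(4) for i in range(4)])
F=np.array([wback(s,np.array(p)*k,.004) for p in [(371,65),(385,138)]])
print(F.round(4).tolist(),np.linalg.norm(F[0]-F[1]))
# guided fit: crop zoom of wrist for rest and block
w=cv2.imread('pics/d0.png')
cv2.imwrite('pics/f.png',np.vstack([cv2.resize(w[30:130,15:255],(800,333),interpolation=3),np.pad(cv2.resize(w[125:205,260:340],(264,264),interpolation=3),((0,0),(0,536),(0,0)))]))
```

```text
[[0.504, -0.3129, 0.026], [0.5398, -0.3509, 0.026], [0.4737, -0.4171, 0.026], [0.4383, -0.3808, 0.026]] [ 0.48893505 -0.36542476  0.026     ] [np.float64(0.0522), np.float64(0.0936), np.float64(0.0507), np.float64(0.0945)]
[[0.6244, -0.1944, 0.004], [0.5612, -0.2392, 0.004]] 0.07748487619004256
```

View pics/f.png

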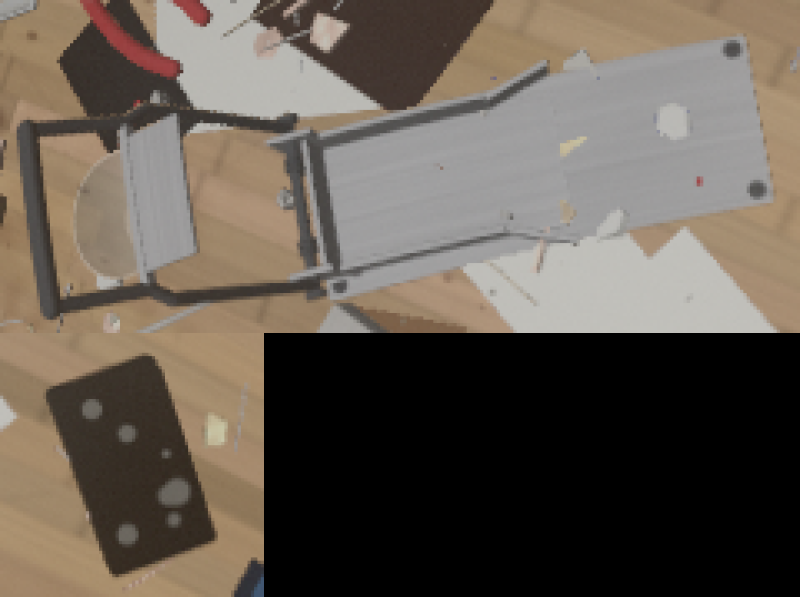

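The crop gives plate end corners at (745,37) and (774,201), the base's front corner at (333,298), guide bends at (490,100) and (505,235), and bow corners at about (28,127) and (50,308). I'll fit the rest and block poses to these.

```bash
cat >> h.py <<'E'
def cradle(rest):
    x,y,a=rest;Rr=R.from_euler('z',a);Rc=Rr*R.from_rotvec([0,-.2,0])
    foot=Rr.apply([0,0,.004])+[x,y,0]   # ramp foot on plate top
    o=foot+Rc.apply([.115,0,0]);return Rr,Rc,o
def bar(q,y=0): return np.array([.007-.147*np.cos(q)+.015*np.sin(q),y,.032+.147*np.sin(q)+.015*np.cos(q)])
E
python3 - <<'E'
from h import *
from scipy.optimize import least_squares
s=env.state();f=lambda p:np.array(p)/3.3333+[15,30]
def model(v):
    Rr,Rc,o=cradle(v[:3]);b=[v[0],v[1],0]
    return np.vstack([Rr.apply([[-.095,-.042,.004],[-.095,.042,.004],[.135,.042,.004]])+b,Rc.apply([[-.084,-.0315,.025],[-.084,.0315,.025],bar(v[3],-.035),bar(v[3],.035)])+o])
obs=f(np.array([(745,37),(774,201),(333,298),(490,100),(505,235),(29,127),(51,308)]))
r=least_squares(lambda v:(wproj(s,model(v))-obs).ravel(),[.54,-.15,2.2,1.9]);print(r.x,r.fun.reshape(-1,2).round(1).tolist())
np.save('rest.npy',r.x)
g=lambda p:(np.array(p)-[0,333])/3.3+[260,125]
ob=g(np.array([(46,390),(156,352),(217,540),(115,577)],float))
def mb(v): return R.from_euler('z',v[2]).apply([[-.0275,.0475,.026],[.0275,.0475,.026],[.0275,-.0475,.026],[-.0275,-.0475,.026]])+[v[0],v[1],0]
b=least_squares(lambda v:(wproj(s,mb(v))-ob).ravel(),[.489,-.365,-.7]);print(b.x,b.fun.reshape(-1,2).round(1).tolist());np.save('block.npy',b.x)
Rr,Rc,o=cradle(r.x[:3]);print('foot',Rr.apply([-.0475,0,.004])+[r.x[0],r.x[1],0],'bar',[(q,(Rc.apply(bar(q))+o).round(3).tolist()) for q in (0,.5,1,1.5,1.77,r.x[3])],'stop',o,'pivot',Rc.apply([.007,0,.032])+o)
M=R.from_rotvec(s['tcp_rot']).as_matrix();print(M.round(3).tolist())
# verify in scene cam
for p in Rr.apply([[-.095,-.042,.004],[-.095,.042,.004],[.135,.042,.004]])+[r.x[0],r.x[1],0]: print(proj('scene',p).round(0))
for p in mb(b.x): print(proj('scene',p).round(0))
im=cv2.imread('pics/e.png')
for P,c in ((model(r.x),(0,0,255)),(mb(b.x),(0,255,0))):
    for p in P:
        u=proj('scene',p);cv2.circle(im,tuple(np.round(u*8).astype(int)),6,c,-1,shift=3)
c=im[150:330,150:350];cv2.imwrite('pics/g.png',cv2.resize(c,None,fx=3.3,fy=3.3,interpolation=3))
E
```

```text
[ 0.5389728  -0.14150422  2.1657725   1.88334654] [[1.0, -0.4], [0.8, 1.4], [-1.4, 1.2], [-1.3, -1.1], [0.5, -1.9], [-0.7, -2.1], [0.5, 2.7]]
[ 0.48919133 -0.36528719 -0.77446221] [[-0.2, 0.3], [0.4, -0.4], [0.7, -0.3], [-0.8, 0.3]]
foot [ 0.56559603 -0.18084191  0.004     ] bar [(0, [0.558, -0.17, 0.045]), (0.5, [0.552, -0.16, 0.117]), (1, [0.527, -0.124, 0.176]), (1.5, [0.489, -0.068, 0.205]), (1.77, [0.467, -0.035, 0.207]), (np.float64(1.8833465389331694), [0.458, -0.022, 0.204])] stop [ 0.4758014  -0.04816404  0.02684697] pivot [ 0.47551944 -0.04774743  0.05959979]
[[0.906, 0.422, 0.0], [0.422, -0.906, -0.0], [0.0, 0.0, -1.0]]
[281. 234.]
[284. 254.]
[215. 258.]
[296. 270.]
[313. 266.]
[325. 291.]
[308. 295.]
```

View pics/g.png

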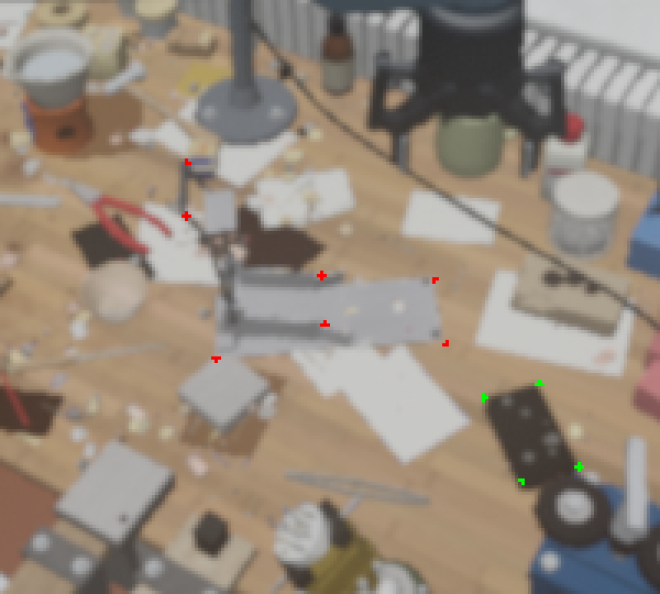

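The overlay agrees: red dots sit on the plate corners, guide bends and bow, and green dots on the block's corners. The tall blue tool beside the block at (600,540) needs care. I move above the block and look.

>>> play_rows(series=[[1,[-0.06,0.37,0.2],[0,0,0]],[1,[-0.07,0.37,0.2],[0,0,0]],[1,[0,0,0.5],[0,0,-0.057]],[1,[0,0,0.5],[0,0,-0.057]],[1,[0,0,0.3],[0,0,0]],[1,[0,0,0],[0,0,0]]])

```text
t: 3.68
eef_pos: [0.4864, -0.366, 0.1663]
tcp_rot: [-2.892, -1.212, 0.003]
force: [-0.2, -0.2, -0.1]
finger_gap: 1.0
grasp_force: 0.0
```

Run:
```python
from h import *
s=env.state();print(s['eef_pos'],s['tcp_rot'],s['qpos'],s['t'])
w=snap('wrist','i0.png');a=snap('side','j.png')
b=np.load('block.npy')
m=R.from_euler('z',b[2]).apply([[-.0275,.0475,.026],[.0275,.0475,.026],[.0275,-.0475,.026],[-.0275,-.0475,.026]])+[b[0],b[1],0]
w=w[:,:,::-1].copy()
for u in wproj(s,m): cv2.circle(w,tuple(np.round(u*8).astype(int)),8,(0,255,0),-1,shift=3)
A=cv2.resize(a[250:384,150:330,::-1],(400,298),interpolation=3)
cv2.imwrite('pics/k.png',np.hstack([cv2.resize(w,(400,300)),np.pad(A,((0,2),(0,0),(0,0)))]))
```

```text
[ 0.486436   -0.36604419  0.16628171] [-2.89190699 -1.21234111  0.00329776] [-8.31126270e-01  2.27787225e-01  1.71809534e+00 -1.77785498e-05
  1.20192282e+00 -5.42505843e-02] 3.675
```

View pics/k.png

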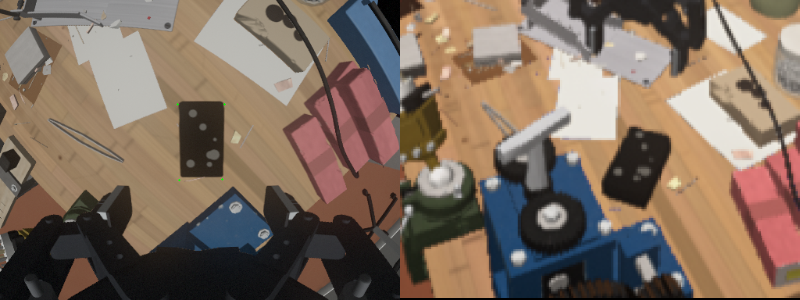

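Predicted block corners (green) match the block at (202,140) in the wrist view. The blue tool's nearest corner is at about (230,190); I check its distance for various heights.

Run:
```python
from h import *
s=env.state();Rt=R.from_rotvec(s['tcp_rot'])
for uv in [(232,188),(190,240),(268,225)]:
  for z in (.0,.05,.1,.13): print(uv,z,Rt.inv().apply(wback(s,np.array(uv)*1.28,z)-s['eef_pos']).round(3))
k=.45
for uv in [(232,188)]:
  pass
# scene/side consistency: vise top corner in side crop (572,155)->full ; and (480,185)
for p in [(572,155),(605,225)]:
  f=np.array([(p[0]-400)/400*180+150,p[1]/298*134+250])
  for z in (0,.05,.1): print('side',p,z,back('side',f,z).round(3))
for z in (.0,.05,.1): print('w',z,wback(s,np.array((232,188))*1.28,z).round(3))
```

```text
(232, 188) 0.0 [-0.071  0.048  0.171]
(232, 188) 0.05 [-0.049  0.04   0.121]
(232, 188) 0.1 [-0.026  0.032  0.071]
(232, 188) 0.13 [-0.013  0.027  0.041]
(190, 240) 0.0 [-0.164 -0.014  0.171]
(190, 240) 0.05 [-0.126 -0.012  0.121]
(190, 240) 0.1 [-0.088 -0.01   0.071]
(190, 240) 0.13 [-0.066 -0.008  0.041]
(268, 225) 0.0 [-0.139  0.111  0.171]
(268, 225) 0.05 [-0.105  0.093  0.121]
(268, 225) 0.1 [-0.071  0.074  0.071]
(268, 225) 0.13 [-0.051  0.063  0.041]
side (572, 155) 0 [ 0.431 -0.311  0.   ]
side (572, 155) 0.05 [ 0.416 -0.356  0.05 ]
side (572, 155) 0.1 [ 0.401 -0.401  0.1  ]
side (605, 225) 0 [ 0.431 -0.42   0.   ]
side (605, 225) 0.05 [ 0.416 -0.458  0.05 ]
side (605, 225) 0.1 [ 0.401 -0.495  0.1  ]
w 0.0 [ 0.473 -0.453  0.   ]
w 0.05 [ 0.483 -0.431  0.05 ]
w 0.1 [ 0.493 -0.409  0.1  ]
```

>>> play_rows(series=[[1,[0.075,0.015,0.3],[0,0,0]],[1,[0,0,0.4],[0,0,0]],[1,[0,0,0.4],[0,0,0]],[1,[0,0,0.3],[0,0,0]],[1,[0,0,0.13],[0,0,0]],[1,[0,0,0],[0,0,0]],[0.4,[0,0,0],[0,0,0]],[0.4,[0,0,0],[0,0,0]],[0.4,[0,0,0],[0,0,0]],[0.4,[0,0,0],[0,0,0]],[0.4,[0,0,0],[0,0,0]]])

```text
t: 5.15
eef_pos: [0.4953, -0.3644, 0.0185]
tcp_rot: [2.894, 1.213, 0.002]
force: [0.0, 0.8, 5.9]
finger_gap: 0.621
grasp_force: 65.3
```

Gripped: the gap of 53 mm is consistent with the 55 mm width. Lift, carry and turn above the foot plate.

>>> play_rows(series=[[0.4,[0,0,-0.3],[0,0,0]],[0.4,[0,0,-0.5],[0,0,0]],[0.4,[0.2,-0.1,-0.2],[0,0,0]],[0.4,[0.4,-0.18,0],[0,0,0]],[0.4,[0.45,-0.2,0],[0,0,0]],[0.4,[0.45,-0.2,0],[0,0,0]],[0.4,[0.31,-0.14,0],[0,0,0]],[0.4,[0,0,0],[0,0,-0.0545]],[0.4,[0,0,0],[0,0,-0.0545]],[0.4,[0,0,0],[0,0,-0.0545]],[0.4,[0,0,0],[0,0,-0.0545]],[0.4,[0,0,0],[0,0,-0.0545]]])

```text
t: 6.65
eef_pos: [0.5624, -0.1765, 0.1165]
tcp_rot: [2.125, 2.314, 0.0]
force: [-0.0, -0.9, -0.7]
finger_gap: 0.628
grasp_force: 64.5
```

>>> play_rows(series=[[0.4,[0,0,0],[0,0,-0.0545]],[0.4,[0,0,0],[0,0,-0.0545]],[0.4,[0,0,0],[0,0,-0.0545]],[0.4,[0,0,0],[0,0,0]]])

```text
t: 7.15
eef_pos: [0.5624, -0.1766, 0.1165]
tcp_rot: [1.478, 2.772, -0.0]
force: [0.0, -0.4, -1.1]
finger_gap: 0.625
grasp_force: 64.5
```

Run:
```python
from h import *
s=env.state();print(s['eef_pos'],s['tcp_rot'],s['qpos'],s['t'],s['finger_gap'],s['grasp_force'])
M=R.from_rotvec(s['tcp_rot']).as_matrix();print(M.round(3).tolist())
w=snap('wrist','l0.png')[:,:,::-1].copy()
v=np.load('rest.npy');Rr,Rc,o=cradle(v[:3])
P=np.vstack([Rr.apply([[-.095,-.042,.004],[-.095,.042,.004],[.135,.042,.004],[.135,-.042,.004]])+[v[0],v[1],0],Rc.apply([[-.084,-.0315,.025],[-.084,.0315,.025],[0,.0305,0],[0,-.0305,0],bar(v[3],-.035),bar(v[3],.035)])+o])
for u in wproj(s,P): cv2.circle(w,tuple(np.round(u*8).astype(int)),8,(0,0,255),-1,shift=3)
cv2.imwrite('pics/l.png',cv2.resize(w,(800,600),interpolation=3))
```

```text
[ 0.56237749 -0.17658447  0.11647012] [ 1.47826675e+00  2.77185621e+00 -5.67597193e-05] [-4.96439644e-01  2.46182264e-01  1.79744465e+00 -3.92625727e-05
  1.09778327e+00 -1.08733521e+00] 7.15 0.6249248610248177 64.54091548919678
[[-0.557, 0.83, 0.0], [0.83, 0.557, -0.0], [-0.0, 0.0, -1.0]]
```

View pics/l.png

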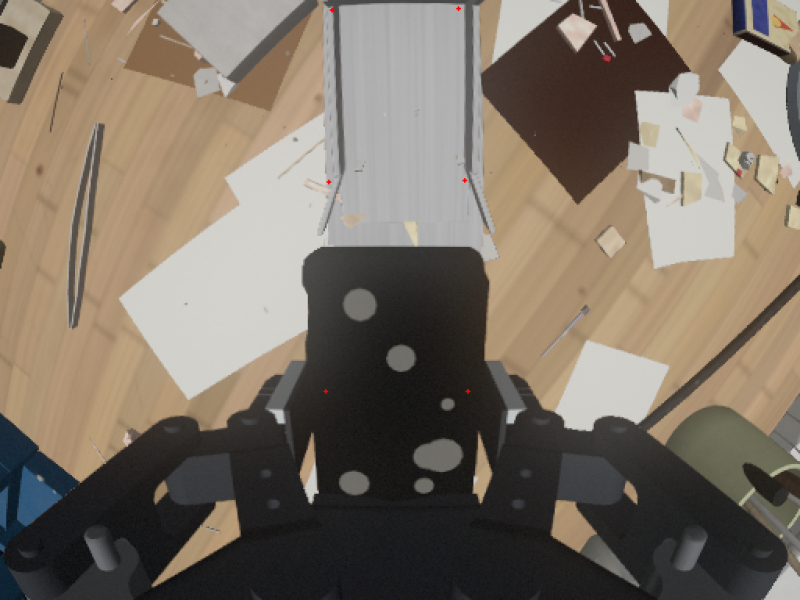

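The wrist view shows the block held lengthwise with its upper end at (395,250). The guide walls are at columns ~340 and ~468 near row 170, and the model dots sit a few px left of them, so I measure the ramp's centreline from intensity profiles.

Run:
```python
from h import *
s=env.state()
g=cv2.cvtColor(cv2.imread('pics/l0.png'),cv2.COLOR_BGR2GRAY).astype(int)
for r in (30,50,70,90,100,145,152): print(r,'L',g[r,200:226].tolist(),'R',g[r,288:322].tolist())
v=np.load('rest.npy');Rr,Rc,o=cradle(v[:3])
for x in (-.115,-.09,-.06,-.03,-.015): print(x,wproj(s,Rc.apply([[x,.0305,0],[x,-.0305,0],[x,.0305,.025],[x,-.0305,.025]])+o).round(1).tolist())
```

```text
30 L [146, 151, 156, 159, 160, 161, 154, 177, 174, 176, 175, 171, 171, 157, 89, 81, 82, 107, 157, 171, 173, 172, 172, 172, 171, 171] R [176, 176, 176, 175, 173, 171, 175, 176, 175, 152, 92, 91, 94, 94, 87, 173, 173, 173, 164, 140, 151, 154, 153, 152, 153, 153, 152, 155, 182, 204, 204, 205, 204, 205]
50 L [163, 162, 162, 164, 166, 168, 167, 166, 175, 175, 173, 172, 174, 171, 147, 84, 84, 85, 136, 168, 172, 172, 172, 173, 172, 171] R [178, 176, 178, 177, 175, 173, 175, 177, 177, 145, 94, 93, 94, 95, 110, 156, 172, 173, 175, 159, 63, 64, 63, 63, 65, 60, 60, 60, 58, 60, 61, 59, 59, 60]
70 L [162, 159, 155, 156, 158, 158, 155, 165, 179, 177, 178, 177, 172, 173, 169, 122, 89, 88, 94, 144, 172, 173, 172, 172, 172, 172] R [178, 178, 179, 177, 175, 174, 177, 178, 176, 135, 100, 96, 95, 95, 127, 172, 173, 172, 156, 164, 156, 156, 156, 158, 159, 158, 156, 153, 151, 140, 65, 60, 63, 60]
90 L [208, 208, 207, 205, 194, 169, 170, 174, 173, 176, 177, 177, 183, 177, 174, 168, 104, 91, 92, 98, 145, 174, 175, 173, 173, 173] R [176, 178, 178, 176, 174, 174, 178, 178, 175, 119, 96, 97, 97, 97, 135, 178, 
[... 657 characters left out ...]
 172, 178, 173, 161, 158, 158, 158, 157, 156]
152 L [208, 209, 209, 209, 209, 209, 209, 207, 207, 203, 179, 174, 174, 172, 174, 176, 176, 175, 173, 172, 174, 174, 174, 173, 174, 173] R [175, 176, 173, 175, 178, 176, 175, 175, 175, 175, 174, 175, 177, 178, 178, 179, 180, 179, 176, 176, 172, 183, 188, 187, 188, 187, 180, 156, 156, 155, 152, 155, 156, 156]
-0.115 [[216.6, 146.0], [289.8, 145.6], [212.9, 155.9], [293.6, 155.5]]
-0.09 [[215.3, 116.7], [290.8, 116.3], [211.2, 123.7], [295.0, 123.3]]
-0.06 [[213.9, 80.0], [291.8, 79.6], [209.4, 83.0], [296.3, 82.5]]
-0.03 [[212.8, 42.6], [292.4, 42.2], [208.1, 41.2], [297.1, 40.7]]
-0.015 [[212.4, 24.0], [292.6, 23.5], [207.7, 20.5], [297.3, 20.0]]
```

Run:
```python
from h import *
s=env.state();Rt=R.from_rotvec(s['tcp_rot'])
g=cv2.cvtColor(cv2.imread('pics/l0.png'),cv2.COLOR_BGR2GRAY).astype(int)
v=np.load('rest.npy')
def tl(uv,z): return Rt.inv().apply(wback(s,np.array(uv,float),z)-s['eef_pos'])
zt=s['eef_pos'][2]-.0185+.026+.0
for r in (165,180,195,210):
    row=g[r];L=[c for c in range(180,240) if row[c]<60 and row[c-1]>=60][-1:] ;Rr_=[c for c in range(260,335) if row[c]<60 and row[c+1]>=60][:1]
    print(r,L,Rr_,[tl((c,r),zt).round(4).tolist() for c in L+Rr_])
Rr,Rc,o=cradle(v[:3])
for r,l,rr,x in ((30,217.3,297.3,-.02),(50,218.3,297.1,-.036),(70,219,297.1,-.052),(90,220,297,-.068),(100,220,296.7,-.077)):
    z=(Rc.apply([x,0,0])+o)[2]; a,b=tl((l,r),z),tl((rr,r),z); print(r,(a[:2]).round(4),b[:2].round(4),((a+b)/2)[1].round(4))
for r in (152,):
    print(tl((209.5,r),.004),tl((314.5,r),.004))
```

```text
165 [232] [307] [[0.0462, -0.0092, -0.0075], [0.0463, 0.0234, -0.0075]]
180 [219] [312] [[0.0396, -0.015, -0.0075], [0.0396, 0.0259, -0.0075]]
195 [210] [311] [[0.0328, -0.0193, -0.0075], [0.0327, 0.0258, -0.0075]]
210 [203] [310] [[0.0257, -0.0228, -0.0075], [0.0257, 0.0257, -0.0075]]
30 [ 0.1351 -0.0273] [0.1354 0.0337] 0.0032
50 [ 0.1194 -0.0267] [0.1197 0.0339] 0.0036
70 [ 0.1037 -0.0265] [0.104  0.0342] 0.0039
90 [ 0.0879 -0.0261] [0.0882 0.0346] 0.0043
100 [ 0.08   -0.0263] [0.0802 0.0347] 0.0042
[ 0.03703902 -0.03660433  0.11244847] [0.03726064 0.05179635 0.11245719]
```

>>> play_rows(series=[[0.4,[-0.04,0.05,0.3],[0,0,-0.004]],[0.4,[0,0,0.4],[0,0,0]],[0.4,[0,0,0.17],[0,0,0]],[0.4,[0,0,0],[0,0,0]]])

```text
t: 7.7
eef_pos: [0.568, -0.1767, 0.0283]
tcp_rot: [-1.458, -2.78, -0.0]
force: [0.3, 0.3, -0.9]
finger_gap: 0.626
grasp_force: 64.5
```

>>> play_rows(series=[[0.4,[0,0,0.03],[0,0,0]],[0.4,[0,0,0],[0,0,0]]])

```text
t: 7.95
eef_pos: [0.5697, -0.1776, 0.0276]
tcp_rot: [1.457, 2.78, -0.0]
force: [-0.3, 0.6, -1.6]
finger_gap: 0.623
grasp_force: 64.5
```

>>> play_rows(series=[[0.4,[0,0,0.02],[0,0,0]],[0.4,[0,0,0],[0,0,0]]])

```text
t: 8.2
eef_pos: [0.5689, -0.1772, 0.0245]
tcp_rot: [1.458, 2.782, -0.0]
force: [0.1, 0.6, -1.3]
finger_gap: 0.631
grasp_force: 64.5
```

>>> play_rows(series=[[0.4,[0,0,0.015],[0,0,0]],[0.4,[0,0,0],[0,0,0]],[0.4,[0,0,0],[0,0,0]]])

```text
t: 8.57
eef_pos: [0.5688, -0.1771, 0.0227]
tcp_rot: [-1.458, -2.783, -0.0]
force: [-0.5, -0.0, -0.8]
finger_gap: 0.619
grasp_force: 64.5
```

>>> play_rows(series=[[0.4,[0,0,0.015],[0,0,0]],[0.4,[0,0,0],[0,0,0]],[0.4,[0,0,0],[0,0,0]]])

```text
t: 8.95
eef_pos: [0.569, -0.1772, 0.0226]
tcp_rot: [-1.458, -2.782, 0.0]
force: [-5.0, 1.7, 8.4]
finger_gap: 0.623
grasp_force: 65.6
```

Contact with the plate. Release, rise, back off, shut, and tilt the fingers tip-first.

>>> play_rows(series=[[1,[0,0,-0.01],[0,0,0]],[1,[0,0,0],[0,0,0]],[1,[0,0,0],[0,0,0]],[1,[0,0,-0.3],[0,0,0]],[0.9,[0,0,-0.5],[0,0,0]],[0,[-0.3,0,0],[0,0,0]],[0,[-0.4,0,0],[0,0,0]],[0,[-0.3,0,0],[0,0,0]],[0,[0,0,0],[0,0.055,0]],[0,[0,0,0],[0,0.055,0]],[0,[0,0,0],[0,0,0]]])

```text
t: 10.32
eef_pos: [0.6258, -0.2609, 0.1003]
tcp_rot: [-1.314, -2.502, -0.229]
force: [0.4, -0.3, -0.1]
finger_gap: 0.0
grasp_force: 0.0
```

Run:
```python
from h import *
s=env.state();Rt=R.from_rotvec(s['tcp_rot']);print(s['eef_pos'],s['t'],s['finger_gap'],Rt.as_matrix().round(3).tolist(),s['qpos'].round(2))
w=snap('wrist','m0.png')[:,:,::-1].copy()
# place-holder rest shift guess (+4.5mm right)
v=np.load('rest.npy')
from scipy.optimize import least_squares
for q in ['charcoal_block','rest','keeper_frame','keeper_bar']: print(q,[(np.round(d['position'],3).tolist(),round(d['confidence'],2)) for d in nets.find_in('wrist',q)[:1]])
Rr,Rc,o=cradle(v[:3])
P=Rc.apply([[-.084,-.0315,.025],[-.084,.0315,.025],[0,.0305,0],[0,-.0305,0],bar(v[3],-.035),bar(v[3],.035)])+o
P=np.vstack([P,Rr.apply([[-.095,-.042,.004],[-.095,.042,.004]])+[v[0],v[1],0]])
bc=np.array([.5718,-.1813,.004]);Rb=R.from_euler('z',2.176)
for u,c in [(u,(0,0,255)) for u in wproj(s,P)]+[(u,(0,255,0)) for u in wproj(s,bc+Rb.apply([[.0475,.0275,.026],[.0475,-.0275,.026],[-.0475,-.0275,.026],[-.0475,.0275,.026]]))]: cv2.circle(w,tuple(np.round(u*8).astype(int)),8,c,-1,shift=3)
cv2.imwrite('pics/m.png',cv2.resize(w,(800,600),interpolation=3))
```

```text
[ 0.62579185 -0.26089722  0.10034632] 10.325 0.00038587040008213085 [[-0.534, 0.823, -0.193], [0.775, 0.568, 0.279], [0.339, -0.001, -0.941]] [-0.61  0.62  1.35  0.12  1.49 -1.24]
charcoal_block [([0.572, -0.184, 0.025], 0.74)]
rest [([0.534, -0.119, 0.007], 0.9)]
keeper_frame [([0.521, -0.105, 0.014], 0.43)]
keeper_bar [([0.424, -0.117, 0.008], 0.52)]
```

View pics/m.png

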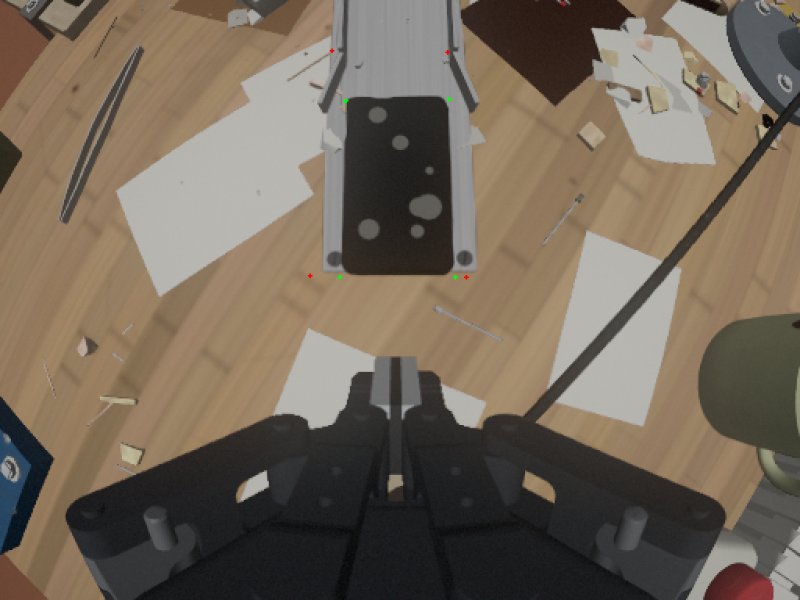

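The block lies flat and lengthwise on the foot plate, its lower end at (398,273) and in line with the fingers at (396,365). Go down behind it and push.

>>> play_rows(series=[[0,[-0.14,0.01,0.38],[0,0,0]],[0,[-0.14,0,0.38],[0,0,0]],[0,[0,0,0],[0,0,0]],[0,[0.188,0,0.068],[0,0,0]],[0,[0.094,0,0.034],[0,0,0]],[0,[0.094,0,0.034],[0,0,0]],[0,[0.094,0,0.034],[0,0,0]],[0,[0.094,0,0.034],[0,0,0]],[0,[0,0,0],[0,0,0]]])

```text
t: 11.7
eef_pos: [0.5922, -0.2092, 0.0211]
tcp_rot: [-1.311, -2.503, -0.229]
force: [-0.3, -0.2, -0.8]
finger_gap: -0.004
grasp_force: 0.0
```

>>> play_rows(series=[[0,[0.094,0,0.034],[0,0,0]],[0,[0.094,0,0.034],[0,0,0]],[0,[0.094,0,0.034],[0,0,0]],[0,[0.094,0,0.034],[0,0,0]],[0,[0.094,0,0.034],[0,0,0]],[0,[0.094,0,0.034],[0,0,0]]])

```text
t: 12.45
eef_pos: [0.5581, -0.16, 0.021]
tcp_rot: [-1.312, -2.503, -0.229]
force: [0.5, -1.4, -0.4]
finger_gap: -0.003
grasp_force: 0.3
```

Run:
```python
from h import *
s=env.state();Rt=R.from_rotvec(s['tcp_rot']);print(s['eef_pos'],s['t'],s['force'])
w=snap('wrist','n0.png')
g=cv2.cvtColor(w,cv2.COLOR_RGB2GRAY).astype(int)
for c in (240,254,268): print(c,[(r,g[r,c]) for r in range(1,235,3)])
```

```text
[ 0.55811948 -0.15996315  0.02103143] 12.45 [ 0.47071434 -1.43705551 -0.41701229]
240 [(1, np.int64(74)), (4, np.int64(76)), (7, np.int64(172)), (10, np.int64(173)), (13, np.int64(173)), (16, np.int64(173)), (19, np.int64(174)), (22, np.int64(175)), (25, np.int64(174)), (28, np.int64(175)), (31, np.int64(176)), (34, np.int64(175)), (37, np.int64(176)), (40, np.int64(135)), (43, np.int64(46)), (46, np.int64(44)), (49, np.int64(49)), (52, np.int64(44)), (55, np.int64(42)), (58, np.int64(40)), (61, np.int64(39)), (64, np.int64(39)), (67, np.int64(37)), (70, np.int64(36)), (73, np.int64(36)), (76, np.int64(34)), (79, np.int64(33)), (82, np.int64(33)), (85, np.int64(31)), (88, np.int64(31)), (91, np.int64(32)), (94, np.int64(28)), (97, np.int64(25)), (100, np.int64(29)), (103, np.int64(29)), (106, np.int64(28)), (109, np.int64(26)), (112, np.int64(29)), (115, np.int64(26)), (118, np.int64(28)), (121, np.int64(29)), (124, np.int64(28)), (127, np.int64(27)), (130, np.int64(23)), (133, np.int64(25)), (136, np.int64(29)), (139, np.int64(28)), (142, np.int64(30)), (145, np.int64(31)), (148, np
[... 3154 characters left out ...]
6, np.int64(23)), (139, np.int64(22)), (142, np.int64(28)), (145, np.int64(28)), (148, np.int64(29)), (151, np.int64(30)), (154, np.int64(28)), (157, np.int64(92)), (160, np.int64(118)), (163, np.int64(116)), (166, np.int64(115)), (169, np.int64(116)), (172, np.int64(115)), (175, np.int64(104)), (178, np.int64(31)), (181, np.int64(33)), (184, np.int64(31)), (187, np.int64(110)), (190, np.int64(117)), (193, np.int64(116)), (196, np.int64(118)), (199, np.int64(76)), (202, np.int64(35)), (205, np.int64(35)), (208, np.int64(36)), (211, np.int64(35)), (214, np.int64(35)), (217, np.int64(38)), (220, np.int64(39)), (223, np.int64(40)), (226, np.int64(42)), (229, np.int64(38)), (232, np.int64(177))]
```

>>> play_rows(series=[[0,[0.08,0,0.015],[0,0,0]],[0,[0.08,0,0.012],[0,0,0]],[0,[0.06,0,0.01],[0,0,0]],[0,[0,0,0],[0,0,0]]])

```text
t: 13.0
eef_pos: [0.5459, -0.1422, 0.0252]
tcp_rot: [-1.311, -2.504, -0.229]
force: [-0.2, 0.8, -1.1]
finger_gap: 0.002
grasp_force: 0.0
```

```bash
cat > gap.py <<'E'
from h import *
s=env.state();print(s['eef_pos'],s['t'],s['force'])
g=cv2.cvtColor(optics.read_camera('wrist'),cv2.COLOR_RGB2GRAY).astype(int)
for c in (240,262,268): print(c,g[0:50:1,c].tolist())
E
python3 gap.py
```

```text
[ 0.54593224 -0.14220314  0.02523693] 13.0 [-0.20978483  0.84038263 -1.10157855]
240 [85, 82, 78, 71, 60, 50, 45, 67, 147, 154, 153, 155, 175, 177, 177, 161, 126, 72, 70, 70, 72, 70, 71, 72, 70, 71, 70, 70, 72, 73, 74, 71, 71, 71, 70, 73, 72, 71, 127, 82, 33, 27, 35, 33, 35, 30, 32, 32, 31, 28]
262 [84, 82, 76, 68, 60, 49, 41, 78, 166, 168, 168, 171, 177, 177, 177, 158, 117, 71, 69, 73, 71, 68, 71, 69, 68, 69, 68, 69, 72, 71, 73, 73, 70, 70, 71, 70, 71, 69, 47, 31, 32, 34, 27, 30, 32, 29, 29, 29, 30, 26]
268 [86, 86, 78, 69, 58, 52, 44, 66, 160, 154, 123, 104, 169, 177, 177, 159, 123, 69, 69, 68, 70, 70, 69, 70, 71, 70, 67, 71, 72, 72, 72, 72, 73, 71, 70, 72, 70, 67, 43, 32, 32, 33, 31, 29, 28, 30, 28, 31, 30, 29]
```

>>> play_rows(series=[[0,[0.04,0,0.006],[0,0,0]],[0,[0.04,0,0.006],[0,0,0]],[0,[0,0,0],[0,0,0]]])

```text
t: 13.42
eef_pos: [0.5415, -0.1359, 0.0268]
tcp_rot: [-1.312, -2.504, -0.229]
force: [-0.6, -0.7, -0.5]
finger_gap: -0.001
grasp_force: 0.0
```

```bash
python3 gap.py
```

```text
[ 0.54153484 -0.13590487  0.02681998] 13.425 [-0.63022552 -0.71534337 -0.47028353]
240 [156, 156, 156, 156, 156, 156, 155, 156, 156, 144, 92, 90, 92, 92, 90, 85, 82, 74, 63, 56, 50, 78, 158, 164, 166, 172, 178, 178, 179, 159, 121, 73, 73, 75, 74, 73, 75, 73, 72, 72, 55, 36, 39, 36, 37, 37, 37, 30, 35, 37]
262 [164, 166, 168, 167, 166, 166, 166, 167, 166, 144, 90, 88, 92, 90, 90, 87, 81, 73, 62, 54, 53, 120, 171, 171, 171, 174, 178, 179, 176, 155, 113, 75, 74, 75, 74, 74, 76, 71, 72, 47, 36, 38, 37, 33, 37, 35, 32, 35, 34, 36]
268 [166, 167, 165, 168, 168, 170, 171, 171, 172, 156, 93, 88, 90, 92, 89, 87, 82, 73, 65, 58, 50, 110, 105, 101, 113, 164, 178, 179, 176, 156, 116, 72, 73, 72, 73, 72, 73, 73, 72, 47, 39, 41, 36, 37, 33, 34, 37, 31, 36, 35]
```

>>> play_rows(series=[[0,[0.02,0,0.003],[0,0,0]],[0,[0.015,0,0.003],[0,0,0]],[0,[0,0,0],[0,0,0]]])

```text
t: 13.85
eef_pos: [0.5404, -0.1342, 0.0275]
tcp_rot: [-1.314, -2.506, -0.228]
force: [3.0, -3.6, -2.2]
finger_gap: -0.0
grasp_force: 2.8
```

```bash
python3 gap.py
```

```text
[ 0.54042682 -0.1342057   0.02753459] 13.85 [ 2.95257696 -3.58019397 -2.20224689]
240 [157, 156, 157, 157, 157, 158, 157, 157, 155, 156, 156, 157, 158, 127, 88, 89, 91, 91, 90, 86, 81, 73, 62, 55, 49, 147, 166, 167, 167, 174, 180, 179, 174, 158, 110, 72, 73, 74, 74, 74, 70, 41, 40, 38, 40, 40, 38, 40, 35, 35]
262 [155, 159, 165, 166, 167, 167, 167, 166, 167, 166, 166, 167, 168, 116, 90, 92, 92, 91, 91, 88, 79, 73, 64, 56, 50, 158, 171, 173, 171, 176, 179, 179, 173, 153, 104, 72, 74, 74, 73, 64, 39, 40, 38, 39, 37, 35, 36, 37, 34, 35]
268 [168, 167, 166, 167, 167, 170, 170, 170, 171, 171, 172, 171, 171, 124, 90, 91, 92, 90, 91, 88, 80, 71, 65, 55, 51, 90, 101, 120, 110, 132, 178, 179, 173, 154, 107, 73, 72, 72, 72, 59, 39, 39, 40, 39, 42, 40, 37, 35, 36, 37]
```

>>> play_rows(series=[[0,[0.015,0,0.003],[0,0,0]],[0,[0,0,0],[0,0,0]]])

```text
t: 14.15
eef_pos: [0.5405, -0.1342, 0.028]
tcp_rot: [-1.315, -2.51, -0.226]
force: [4.8, -8.3, -3.2]
finger_gap: -0.001
grasp_force: 4.6
```

```bash
python3 gap.py
```

```text
[ 0.5404841  -0.13415816  0.02804848] 14.15 [ 4.82195612 -8.34865302 -3.18790506]
240 [159, 158, 156, 156, 157, 157, 156, 155, 154, 158, 157, 157, 158, 144, 93, 90, 90, 90, 90, 87, 83, 75, 67, 56, 54, 97, 167, 167, 167, 170, 178, 179, 177, 163, 132, 80, 72, 74, 73, 73, 72, 48, 40, 38, 37, 39, 35, 38, 37, 39]
262 [157, 161, 166, 167, 167, 167, 167, 166, 165, 167, 168, 168, 170, 147, 89, 91, 91, 90, 91, 88, 84, 73, 67, 59, 51, 102, 171, 171, 171, 174, 177, 178, 176, 161, 125, 75, 73, 75, 73, 74, 43, 37, 39, 38, 39, 38, 37, 35, 35, 37]
268 [167, 167, 166, 167, 168, 168, 169, 172, 171, 172, 172, 171, 171, 156, 90, 90, 92, 90, 89, 89, 83, 77, 68, 60, 53, 88, 102, 135, 113, 132, 178, 179, 177, 160, 129, 78, 74, 74, 74, 64, 39, 38, 39, 40, 38, 38, 38, 38, 35, 38]
```

The force rises with no further motion, so the block is home at the stop. Retract, rise, level the tool and move over the bow.

>>> play_rows(series=[[0,[-0.47,0,-0.17],[0,0,0]],[0,[0,0,-0.3],[0,-0.055,0]],[0,[0,0,-0.55],[0,-0.055,0]],[0,[0,0,-0.6],[0,0,0]],[0,[0,0,-0.6],[0,0,0]],[0,[0,0,-0.6],[0,0,0]],[0.5,[0.52,0,0],[0,0,0]],[0.5,[0.52,0,0],[0,0,0]],[0.5,[0.52,0,0],[0,0,0]],[0.5,[0.52,0,0],[0,0,0]],[0.5,[0,0,0],[0,0,0.057]],[0.5,[0,0,0],[0,0,0.057]]])

```text
t: 15.7
eef_pos: [0.459, -0.017, 0.2897]
tcp_rot: [-1.935, -2.473, 0.0]
force: [0.9, -0.2, -0.0]
finger_gap: 0.503
grasp_force: 0.0
```

>>> play_rows(series=[[0.5,[0,0,0],[0,0,0.057]],[0.5,[0,0,0],[0,0,0.057]],[0.5,[0,0,0],[0,0,0.057]],[0.5,[0,0,0],[0,0,0.057]],[0.5,[0,0,0],[0,0,0.057]],[0.5,[0,0,0],[0,0,0.057]],[0.5,[0,0,0],[0,0,0.044]],[0.5,[0,0,0],[0,0,0]]])

```text
t: 16.7
eef_pos: [0.4594, -0.0178, 0.2896]
tcp_rot: [-2.997, -0.939, 0.002]
force: [-0.6, 0.1, 0.2]
finger_gap: 0.501
grasp_force: 0.0
```

Run:
```python
from h import *
s=env.state();print(s['eef_pos'],s['t'],s['finger_gap'],R.from_rotvec(s['tcp_rot']).as_matrix().round(3).tolist(),s['qpos'].round(2))
w=snap('wrist','p0.png')[:,:,::-1].copy();snap('scene','p1.png')
v=np.load('rest.npy').copy();v[:3]=[.5431,-.1387,2.18];np.save('rest2.npy',v)
Rr,Rc,o=cradle(v[:3])
for q in ['keeper_bar','keeper_frame']:
  for c in ('wrist','scene'): print(q,[(np.round(d['position'],3).tolist(),round(d['confidence'],2)) for d in nets.find_in(c,q)[:1]])
P=Rc.apply([bar(v[3],-.035),bar(v[3],.035),[0,.0305,.029],[0,-.0305,.029],[-.095,.0275,.026],[-.095,-.0275,.026]])+o
print(P.round(4).tolist(),wproj(s,P).round(1).tolist())
for u in wproj(s,P): cv2.circle(w,tuple(np.round(u*8).astype(int)),8,(0,0,255),-1,shift=3)
cv2.imwrite('pics/p.png',cv2.resize(w,(800,600),interpolation=3))
```

```text
[ 0.45944105 -0.0177896   0.28959461] 16.7 0.5005339634975731 [[0.821, 0.571, -0.002], [0.571, -0.821, 0.001], [-0.001, -0.002, -1.0]] [-0.29 -0.26  1.97  0.    1.44  0.68]
keeper_bar [([0.475, -0.036, 0.168], 0.89)]
keeper_bar [([0.392, -0.085, 0.025], 0.73)]
keeper_frame [([0.471, -0.031, 0.169], 0.85)]
keeper_frame [([0.468, -0.043, 0.172], 0.58)]
[[0.489, -0.0001, 0.204], [0.4316, -0.0401, 0.204], [0.4569, -0.0684, 0.0553], [0.5069, -0.0335, 0.0553], [0.5123, -0.1426, 0.0335], [0.5574, -0.1111, 0.0335]] [[258.0, 157.4], [257.8, 243.6], [285.4, 191.3], [286.4, 143.9], [349.0, 185.2], [351.5, 146.0]]
```

View pics/p.png

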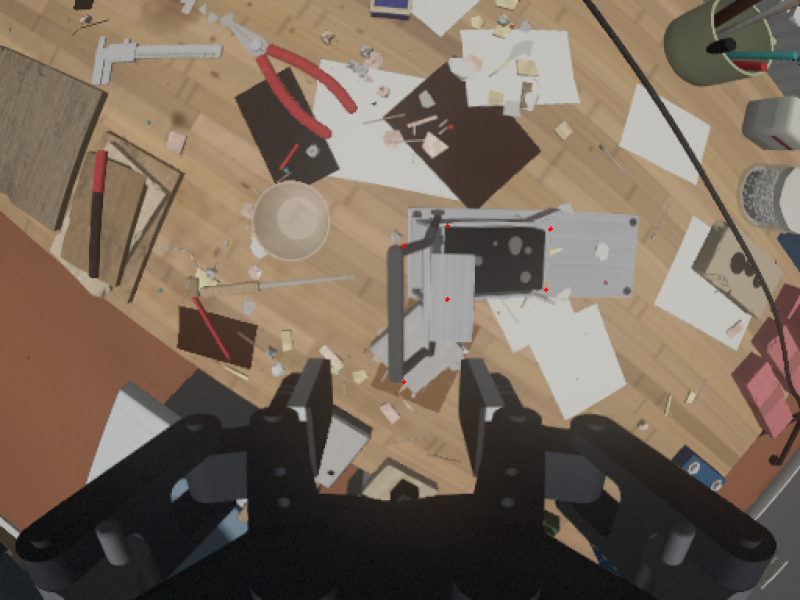

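The wrist view shows the block home, with its lower end on the model dots at column ~546. The bow bar is at columns 389–402, rows 246–382, right under the TCP. Descend and pinch.

>>> play_rows(series=[[0.3,[0,0,0.1],[0,0,0]],[0.3,[0,0,0.2],[0,0,0]],[0.3,[0,0,0.25],[0,0,0]],[0.3,[0,0,0.25],[0,0,0]],[0.3,[0,0,0.18],[0,0,0]],[0.3,[0,0,0],[0,0,0]]])

```text
t: 17.75
eef_pos: [0.4586, -0.0178, 0.1899]
tcp_rot: [-2.996, -0.936, 0.006]
force: [0.4, 0.5, -0.4]
finger_gap: 0.299
grasp_force: 0.0
```

>>> play_rows(series=[[0,[0,0,0],[0,0,0]],[0,[0,0,0],[0,0,0]],[0,[0,0,0],[0,0,0]],[0,[0,0,0],[0,0,0]]])

```text
t: 18.25
eef_pos: [0.4604, -0.0183, 0.1927]
tcp_rot: [2.998, 0.936, 0.002]
force: [-0.6, -0.1, 2.0]
finger_gap: 0.065
grasp_force: 58.9
```

Pinched. Ease it down along the hinge's arc, watching the force.

>>> play_rows(series=[[0,[0,0.153,-0.028],[0,0,0]],[0,[0,0.147,-0.012],[0,0,0]],[0,[0,0.148,0.003],[0,0,0]],[0,[0,0,0],[0,0,0]]])

```text
t: 18.75
eef_pos: [0.4866, -0.0559, 0.196]
tcp_rot: [2.999, 0.934, 0.002]
force: [2.7, 3.4, 3.7]
finger_gap: 0.072
grasp_force: 59.0
```

>>> play_rows(series=[[0,[0,0.147,0.018],[0,0,0]],[0,[0,0.144,0.032],[0,0,0]],[0,[0,0.14,0.047],[0,0,0]],[0,[0,0.135,0.06],[0,0,0]],[0,[0,0.128,0.073],[0,0,0]],[0,[0,0,0],[0,0,0]]])

```text
t: 19.5
eef_pos: [0.5259, -0.1125, 0.1717]
tcp_rot: [-2.998, -0.935, -0.002]
force: [5.8, 3.3, 1.5]
finger_gap: 0.066
grasp_force: 59.7
```

>>> play_rows(series=[[0,[0.01,0.12,0.086],[0,0,0]],[0,[0,0.111,0.097],[0,0,0]],[0,[0.01,0.101,0.108],[0,0,0]],[0,[0,0.089,0.118],[0,0,0]],[0,[0,0.077,0.126],[0,0,0]],[0,[0,0,0],[0,0,0]]])

```text
t: 20.25
eef_pos: [0.5538, -0.1523, 0.1172]
tcp_rot: [-2.997, -0.935, 0.006]
force: [-5.1, -2.3, -0.4]
finger_gap: 0.07
grasp_force: 58.9
```

>>> play_rows(series=[[0,[-0.01,0.064,0.133],[0,0,0]],[0,[0,0.051,0.139],[0,0,0]],[0,[0,0.037,0.143],[0,0,0]],[0,[0,0,0],[0,0,0]]])

```text
t: 20.75
eef_pos: [0.5618, -0.1639, 0.0762]
tcp_rot: [-2.996, -0.936, 0.003]
force: [-5.8, 4.1, -1.2]
finger_gap: 0.064
grasp_force: 58.7
```

>>> play_rows(series=[[0,[0,0.005,0.07],[0,0,0]],[0,[0,0.005,0.075],[0,0,0]],[0,[0,0,0.075],[0,0,0]],[0,[0,0,0.07],[0,0,0]],[0,[0,0,0],[0,0,0]]])

```text
t: 21.38
eef_pos: [0.563, -0.1655, 0.0488]
tcp_rot: [-2.998, -0.937, 0.002]
force: [-5.0, 1.2, 0.3]
finger_gap: 0.068
grasp_force: 58.7
```

>>> play_rows(series=[[0,[0,-0.005,0.05],[0,0,0]],[0,[0,-0.005,0.05],[0,0,0]],[0,[0,0,0],[0,0,0]]])

```text
t: 21.75
eef_pos: [0.5627, -0.165, 0.0392]
tcp_rot: [-2.999, -0.937, 0.001]
force: [-6.2, 0.3, 1.4]
finger_gap: 0.07
grasp_force: 58.9
```

>>> play_rows(series=[[0,[0,-0.005,0.025],[0,0,0]],[0,[0,-0.005,0.025],[0,0,0]],[0,[0,0,0],[0,0,0]]])

```text
t: 22.12
eef_pos: [0.5624, -0.1646, 0.0346]
tcp_rot: [2.998, 0.937, -0.0]
force: [-5.6, -0.5, 1.8]
finger_gap: 0.07
grasp_force: 59.0
```

>>> play_rows(series=[[0,[0,0,0.02],[0,0,0]],[0,[0,0,0.02],[0,0,0]],[0,[0,0,0],[0,0,0]]])

```text
t: 22.5
eef_pos: [0.5621, -0.1642, 0.0304]
tcp_rot: [2.999, 0.937, -0.001]
force: [-6.2, 2.1, 1.6]
finger_gap: 0.064
grasp_force: 58.6
```

>>> play_rows(series=[[0,[0,0,0.02],[0,0,0]],[0,[0,0,0.02],[0,0,0]],[0,[0,0,0],[0,0,0]]])

```text
t: 22.88
eef_pos: [0.5617, -0.1636, 0.0262]
tcp_rot: [-2.997, -0.937, 0.002]
force: [-7.3, 3.2, 3.6]
finger_gap: 0.065
grasp_force: 58.8
```

Run:
```python
from h import *
s=env.state();print(s['eef_pos'],s['force'],s['torque'])
snap('wrist','q0.png');snap('scene','q1.png');snap('side','q2.png')
for q in ['keeper_bar','keeper_frame','charcoal_block']:
  for c in ('wrist','scene','side'): print(q,c,[(np.round(d['position'],3).tolist(),round(d['confidence'],2)) for d in nets.find_in(c,q)[:2]])
v=np.load('rest2.npy');Rr,Rc,o=cradle(v[:3])
for q in (0,.05,.1): print(q,(Rc.apply(bar(q))+o).round(4))
# slip check: bar radius from pivot vs TCP+11mm
piv=Rc.apply([.007,0,.032])+o; g=s['eef_pos']+[0,0,.011]; print(piv,np.linalg.norm((g-piv)))
```

```text
[ 0.56167154 -0.16358975  0.02620442] [-7.29265484  3.23547146  3.62137934] [0.50177119 1.2536593  0.03722639]
keeper_bar wrist [([0.557, -0.125, 0.031], 0.65)]
keeper_bar scene [([0.529, -0.125, 0.038], 0.76), ([0.502, -0.092, 0.037], 0.7)]
keeper_bar side [([0.501, -0.099, 0.034], 0.73), ([0.522, -0.121, 0.032], 0.5)]
keeper_frame wrist [([0.554, -0.117, 0.034], 0.71), ([0.566, -0.145, 0.001], 0.34)]
keeper_frame scene [([0.529, -0.127, 0.039], 0.74), ([0.502, -0.09, 0.037], 0.19)]
keeper_frame side []
charcoal_block wrist [([0.515, -0.09, 0.042], 0.71)]
charcoal_block scene [([0.501, -0.09, 0.045], 0.77)]
charcoal_block side [([0.504, -0.093, 0.043], 0.8)]
0 [ 0.5625 -0.1665  0.0451]
0.05 [ 0.5628 -0.1669  0.0525]
0.1 [ 0.5629 -0.167   0.0598]
[ 0.47831919 -0.04585545  0.05959979] 0.1459812657559859
```

>>> play_rows(series=[[0,[0,-0.01,0.02],[0,0,0]],[0,[0,0,0],[0,0,0]],[0,[0,0,0],[0,0,0]]])

```text
t: 23.85
eef_pos: [0.5615, -0.1633, 0.0246]
tcp_rot: [-2.998, -0.937, 0.001]
force: [-6.9, 1.2, 3.3]
finger_gap: 0.066
grasp_force: 58.8
```

>>> play_rows(series=[[0,[0,0,0.02],[0,0,0]],[0,[0,0,0.02],[0,0,0]],[0,[0,0,0],[0,0,0]]])

```text
t: 24.22
eef_pos: [0.561, -0.1626, 0.0204]
tcp_rot: [-2.997, -0.937, 0.003]
force: [-8.1, 3.9, 5.4]
finger_gap: 0.065
grasp_force: 59.1
```

Run:
```python
from h import *
s=env.state();print(s['eef_pos'],s['force'])
a=cv2.cvtColor(cv2.imread('pics/q0.png'),cv2.COLOR_BGR2GRAY).astype(int);snap('wrist','r0.png');b=cv2.cvtColor(cv2.imread('pics/r0.png'),cv2.COLOR_BGR2GRAY).astype(int)
v=np.load('rest2.npy');Rr,Rc,o=cradle(v[:3])
for q in (0,.05,.1): print(q,wproj(s,Rc.apply([bar(q,-.03),bar(q,.03)])+o).round(1).tolist())
for y in (-.03,-.024,.024):
  u=wproj(s,Rc.apply([bar(0,y)])+o)[0].round().astype(int);print(u,b[u[1],u[0]-25:u[0]+25].tolist())
```

```text
[ 0.56100538 -0.16260742  0.02040112] [-8.12744298  3.8844849   5.37453788]
0 [[266.2, 212.4], [264.3, 330.8]]
0.05 [[268.5, 218.9], [265.9, 341.1]]
0.1 [[270.0, 226.3], [266.9, 352.3]]
[266 212] [168, 169, 153, 109, 90, 93, 95, 93, 93, 92, 93, 92, 93, 94, 91, 92, 93, 93, 86, 79, 108, 159, 169, 168, 169, 170, 170, 169, 169, 170, 169, 171, 169, 169, 169, 169, 170, 170, 170, 170, 169, 169, 169, 170, 170, 169, 170, 170, 170, 170]
[266 227] [167, 167, 167, 122, 83, 92, 92, 91, 92, 91, 91, 91, 90, 89, 89, 91, 90, 88, 83, 77, 104, 156, 167, 166, 167, 166, 166, 166, 166, 166, 166, 166, 167, 166, 167, 167, 166, 167, 166, 166, 167, 167, 167, 168, 176, 197, 198, 198, 197, 197]
[264 321] [28, 22, 28, 22, 25, 25, 24, 25, 20, 25, 22, 24, 26, 24, 23, 24, 25, 23, 22, 27, 25, 24, 25, 25, 25, 28, 24, 24, 20, 22, 26, 25, 20, 24, 24, 22, 27, 31, 27, 27, 21, 25, 28, 26, 24, 25, 22, 22, 24, 23]
```

```bash
python3 - <<'E'
from h import *
for f in ('q0','r0'):
  b=cv2.cvtColor(cv2.imread(f'pics/{f}.png'),cv2.COLOR_BGR2GRAY).astype(int)
  print(f)
  for r in (200,212,227): print(r,b[r,225:270].tolist())
  for c in (246,252,258): print('col',c,b[175:215,c].tolist())
E
python3 - <<'E'
import sys;sys.path.insert(0,'.')
from h import *
s=env.state()
for z in (.01,.02,.03,.045,.05): print(z,wproj(s,[[ *(s['eef_pos'][:2]+R.from_rotvec(s['tcp_rot']).apply([x,y,0])[:2]),z] for x,y in ((.03,-.004),(.03,.004),(.035,0))]).round(1).tolist())
E
```

```text
q0
200 [92, 92, 93, 93, 93, 93, 94, 93, 94, 94, 94, 93, 94, 93, 93, 92, 93, 92, 92, 92, 90, 92, 93, 96, 93, 93, 93, 95, 93, 95, 94, 93, 94, 92, 87, 80, 106, 158, 169, 169, 170, 170, 169, 170, 170]
212 [168, 169, 168, 170, 169, 168, 168, 170, 169, 169, 167, 168, 168, 169, 168, 169, 167, 168, 152, 107, 90, 93, 94, 95, 94, 93, 94, 93, 92, 92, 93, 94, 92, 90, 87, 79, 107, 157, 167, 168, 168, 167, 168, 168, 167]
227 [167, 167, 166, 168, 168, 167, 167, 167, 167, 167, 167, 167, 166, 166, 167, 167, 167, 166, 167, 123, 85, 91, 92, 92, 92, 91, 90, 93, 90, 90, 91, 91, 90, 88, 84, 75, 104, 155, 166, 165, 166, 165, 166, 165, 164]
col 246 [174, 173, 170, 167, 168, 167, 167, 169, 167, 169, 169, 169, 168, 144, 98, 80, 86, 91, 94, 93, 94, 94, 94, 94, 94, 92, 95, 93, 94, 94, 94, 93, 94, 95, 95, 91, 94, 93, 93, 93]
col 252 [174, 173, 170, 167, 167, 167, 167, 168, 167, 168, 169, 119, 74, 82, 86, 91, 92, 94, 93, 94, 93, 93, 95, 93, 94, 95, 93, 94, 94, 93, 92, 93, 93, 94, 93, 92, 93, 93, 92, 93]
col 258 [174, 173, 170, 166, 166, 168, 169, 169, 167, 168, 169, 168, 161, 127, 84, 77, 81, 85, 88, 90, 89, 92, 
[... 814 characters left out ...]
, 93, 93, 93, 93, 93, 94, 95, 94, 92, 93, 92, 94, 94, 93, 90, 91]
col 252 [172, 173, 173, 173, 170, 167, 166, 166, 168, 168, 167, 117, 71, 80, 86, 89, 93, 94, 94, 94, 93, 93, 92, 94, 95, 94, 94, 92, 92, 92, 93, 94, 93, 92, 93, 92, 92, 92, 93, 92]
col 258 [173, 173, 173, 173, 170, 168, 167, 166, 168, 169, 167, 166, 160, 117, 77, 76, 81, 83, 87, 91, 91, 92, 93, 91, 91, 92, 92, 91, 91, 92, 91, 91, 91, 92, 92, 90, 89, 93, 92, 90]
0.01 [[247.6, 187.7], [263.6, 187.7], [255.6, 178.0]]
0.02 [[247.2, 192.9], [264.3, 192.9], [255.8, 182.5]]
0.03 [[246.8, 198.9], [265.1, 198.9], [256.0, 187.8]]
0.045 [[245.9, 209.8], [266.5, 209.8], [256.3, 197.4]]
0.05 [[245.6, 214.0], [267.1, 214.0], [256.4, 201.2]]
```

Run:
```python
from h import *
from scipy.optimize import least_squares
P=np.array([(.4604,-.0183,.1927),(.4866,-.0559,.196),(.5259,-.1125,.1717),(.5538,-.1523,.1172),(.5618,-.1639,.0762),(.563,-.1655,.0488),(.5627,-.165,.0392),(.5621,-.1642,.0304),(.5615,-.1633,.0246),(.561,-.1626,.0204)])
d=P@np.array([.571,-.821,0]);u=P[:,2]
f=lambda c,r:np.hypot(d-c[0],u-c[1])-r
for n in (6,8,10):
  a=least_squares(lambda c:f(c,.14776)[:n],[.3,.06]);b=least_squares(lambda c:f(c,c[2])[:n],[.3,.06,.15])
  for c in (a.x,b.x): print(n,c.round(4),'phi',np.arctan2(u-c[1],d-c[0]).round(3),'q',(np.arctan2(u-c[1],d-c[0])+.098).round(3)[[0,-3,-1]])
v=np.load('rest2.npy');Rr,Rc,o=cradle(v[:3]);pv=Rc.apply([.007,0,.032])+o;print('pivot d',pv@[.571,-.821,0],pv[2])
# side/scene profile across bow side near bar end, q2/q1 taken at TCP z .0262
for c,fn in (('side','q2'),('scene','q1')):
  g=cv2.cvtColor(cv2.imread(f'pics/{fn}.png'),cv2.COLOR_BGR2GRAY).astype(int)
  for y in (-.03,-.02,.02,.03):
    x=bar(0,y);b0=Rc.apply(x)+o-[.571*.004,-.821*.004,0]
    pts=[(z,proj(c,[b0[0],b0[1],z])) for z in np.arange(.0,.075,.005)]
    print(c,y,[(round(z*1000),int(g[int(round(p[1])),int(round(p[0]))])) for z,p in pts])
```

```text
6 [0.3101 0.0488] phi [ 1.791  1.478  0.979  0.48   0.186 -0.    -0.066 -0.126 -0.166 -0.195] q [ 1.889 -0.028 -0.097]
6 [0.3112 0.0503 0.1463] phi [ 1.801  1.485  0.98   0.475  0.178 -0.01  -0.076 -0.137 -0.177 -0.207] q [ 1.899 -0.039 -0.109]
8 [0.3097 0.049 ] phi [ 1.789e+00  1.476e+00  9.760e-01  4.780e-01  1.850e-01 -1.000e-03
 -6.600e-02 -1.270e-01 -1.670e-01 -1.960e-01] q [ 1.887 -0.029 -0.098]
8 [0.3115 0.0507 0.1459] phi [ 1.803  1.486  0.98   0.474  0.175 -0.013 -0.079 -0.14  -0.18  -0.21 ] q [ 1.901 -0.042 -0.112]
10 [0.3095 0.0491] phi [ 1.787  1.474  0.975  0.477  0.184 -0.002 -0.067 -0.127 -0.167 -0.196] q [ 1.885 -0.029 -0.098]
10 [0.3116 0.051  0.1456] phi [ 1.804  1.488  0.98   0.472  0.174 -0.015 -0.081 -0.142 -0.182 -0.212] q [ 1.902 -0.044 -0.114]
pivot d 0.31076758340216204 0.05959978884791721
side -0.03 [(0, 86), (5, 37), (10, 37), (15, 38), (20, 42), (25, 39), (30, 39), (35, 40), (40, 45), (45, 47), (50, 39), (55, 36), (60, 39), (65, 35), (70, 37)]
side -0.02 [(0, 89), (5, 45), (10, 37), (15, 38), (20, 38), (25, 40), (30, 40), (35, 38), (40, 37), (45, 37), (50,
[... 345 characters left out ...]
49), (60, 148), (65, 131), (70, 95)]
scene -0.03 [(0, 92), (5, 90), (10, 88), (15, 81), (20, 78), (25, 78), (30, 83), (35, 96), (40, 110), (45, 107), (50, 85), (55, 64), (60, 60), (65, 58), (70, 58)]
scene -0.02 [(0, 96), (5, 93), (10, 92), (15, 90), (20, 88), (25, 81), (30, 78), (35, 78), (40, 83), (45, 96), (50, 110), (55, 107), (60, 85), (65, 64), (70, 60)]
scene 0.02 [(0, 162), (5, 157), (10, 138), (15, 110), (20, 105), (25, 110), (30, 105), (35, 100), (40, 96), (45, 90), (50, 86), (55, 84), (60, 82), (65, 80), (70, 78)]
scene 0.03 [(0, 163), (5, 163), (10, 163), (15, 162), (20, 158), (25, 143), (30, 121), (35, 111), (40, 110), (45, 106), (50, 99), (55, 94), (60, 90), (65, 86), (70, 84)]
```

The circle fitted through the measured path puts the keeper at, or slightly past, shut. I ease back up to the nominal shut height before releasing.

>>> play_rows(series=[[0,[0,0.005,-0.03],[0,0,0]],[0,[0,0.005,-0.03],[0,0,0]],[0,[0,0,-0.03],[0,0,0]],[0,[0,0,0],[0,0,0]],[0,[0,0,0],[0,0,0]]])

```text
t: 24.9
eef_pos: [0.562, -0.164, 0.0295]
tcp_rot: [-2.998, -0.937, 0.001]
force: [-7.0, 0.5, 2.3]
finger_gap: 0.066
grasp_force: 58.8
```

Run:
```python
from h import *
s=env.state();print(s['eef_pos'],s['force'])
snap('wrist','s0.png')
b=cv2.cvtColor(cv2.imread('pics/s0.png'),cv2.COLOR_BGR2GRAY).astype(int)
for r in (212,227): print(r,b[r,235:270].tolist())
for c in (246,252,258): print('col',c,b[175:215,c].tolist())
```

```text
[ 0.56204374 -0.16402387  0.02950091] [-7.01159455  0.54163495  2.30686798]
212 [168, 168, 169, 168, 169, 169, 168, 169, 150, 107, 91, 93, 94, 93, 93, 92, 94, 92, 91, 92, 92, 93, 94, 91, 87, 78, 106, 156, 170, 168, 168, 169, 168, 169, 168]
227 [168, 168, 168, 168, 169, 169, 168, 169, 168, 125, 87, 91, 91, 92, 90, 91, 92, 92, 90, 90, 91, 91, 92, 88, 85, 75, 105, 157, 167, 168, 168, 168, 168, 168, 168]
col 246 [173, 169, 167, 167, 168, 169, 169, 168, 169, 169, 169, 168, 170, 138, 93, 81, 86, 91, 92, 93, 95, 94, 93, 96, 95, 96, 94, 93, 94, 95, 95, 94, 93, 94, 94, 94, 93, 93, 92, 92]
col 252 [172, 170, 167, 168, 167, 169, 168, 168, 170, 170, 169, 120, 73, 80, 84, 89, 93, 95, 95, 94, 93, 93, 93, 94, 94, 95, 93, 95, 95, 94, 94, 91, 94, 92, 93, 91, 94, 92, 93, 93]
col 258 [172, 170, 167, 167, 167, 168, 168, 168, 169, 170, 169, 170, 163, 127, 85, 77, 79, 86, 88, 89, 91, 92, 91, 91, 92, 92, 92, 91, 91, 92, 92, 93, 90, 90, 91, 92, 92, 91, 91, 93]
```

>>> play_rows(series=[[0,[-0.01,-0.01,0],[0,0,0]],[0,[0,0,0],[0,0,0]],[0.1,[0,0,0],[0,0,0]],[0.12,[0,0,0],[0,0,0]],[0.15,[0,0,0],[0,0,0]],[0.2,[0,0,0],[0,0,0]],[0.25,[0,0,0],[0,0,0]],[0.25,[0,0,0],[0,0,0]]])

```text
t: 25.95
eef_pos: [0.5609, -0.1639, 0.0287]
tcp_rot: [2.999, 0.937, 0.0]
force: [0.7, 1.0, -0.6]
finger_gap: 0.249
grasp_force: 0.0
```

Run:
```python
from h import *
s=env.state();print(s['eef_pos'],s['force'],s['finger_gap'],s['t'])
snap('wrist','t0.png')
b=cv2.cvtColor(cv2.imread('pics/t0.png'),cv2.COLOR_BGR2GRAY).astype(int)
for r in (212,227): print(r,b[r,235:275].tolist())
for c in (246,252,258): print('col',c,b[175:225,c].tolist())
```

```text
[ 0.56086893 -0.163881    0.02869944] [ 0.72532289  1.02389975 -0.62377389] 0.24928916356400155 25.95
212 [169, 167, 167, 168, 167, 167, 167, 167, 167, 167, 166, 136, 93, 87, 91, 92, 93, 92, 91, 90, 91, 92, 90, 89, 91, 90, 90, 88, 80, 74, 151, 167, 168, 167, 168, 168, 167, 168, 167, 168]
227 [169, 168, 169, 169, 168, 170, 168, 168, 168, 168, 169, 152, 105, 85, 87, 91, 90, 89, 89, 91, 89, 89, 89, 89, 89, 90, 88, 85, 78, 88, 157, 168, 168, 168, 168, 167, 169, 168, 167, 169]
col 246 [167, 166, 167, 167, 167, 167, 167, 168, 169, 167, 168, 169, 168, 166, 123, 77, 80, 88, 91, 91, 93, 93, 92, 90, 91, 90, 92, 121, 138, 141, 139, 138, 139, 136, 136, 140, 137, 136, 137, 137, 137, 137, 137, 148, 152, 151, 152, 151, 150, 148]
col 252 [167, 165, 166, 166, 167, 167, 167, 167, 168, 168, 168, 169, 137, 89, 76, 83, 86, 90, 93, 93, 92, 93, 92, 92, 94, 94, 92, 93, 93, 93, 91, 91, 93, 93, 93, 92, 92, 92, 91, 92, 89, 90, 92, 90, 92, 91, 92, 90, 91, 91]
col 258 [168, 166, 165, 166, 166, 166, 166, 167, 167, 167, 169, 163, 120, 75, 77, 81, 87, 89, 91, 91, 94, 92, 92, 92, 92, 92, 91, 92, 92, 91, 92, 90, 92, 91, 91, 93, 91, 89, 91, 89, 93, 89, 90, 90, 90, 89, 89, 89, 90, 90]
```

Released, and the bar settled at its stop with no load. Withdraw upward and check.

>>> play_rows(series=[[0.35,[0,0,-0.1],[0,0,0]],[0.35,[0,0,-0.3],[0,0,0]],[0.35,[0,0,-0.5],[0,0,0]],[0.35,[0,0,-0.5],[0,0,0]],[0.35,[0,0,-0.5],[0,0,0]],[0.35,[0,0,0],[0,0,0]],[0.35,[0,0,0],[0,0,0]]])

```text
t: 26.88
eef_pos: [0.5606, -0.1637, 0.2187]
tcp_rot: [-2.999, -0.937, 0.0]
force: [0.3, 0.1, -1.5]
finger_gap: 0.349
grasp_force: 0.0
```

Run:
```python
from h import *
s=env.state();print(s['eef_pos'],s['force'],s['t'])
snap('wrist','u0.png');snap('side','u2.png');snap('scene','u1.png')
for q in ['keeper_frame','keeper_bar','charcoal_block','firebrick','steel_block','tweezers']:
  for c in ('wrist','scene','side'): print(q,c,[(np.round(d['position'],3).tolist(),round(d['confidence'],2)) for d in nets.find_in(c,q)[:1]])
v=np.load('rest2.npy');Rr,Rc,o=cradle(v[:3])
def at(g,p): return int(g[int(round(p[1])),int(round(p[0]))])
g=cv2.cvtColor(cv2.imread('pics/u2.png'),cv2.COLOR_BGR2GRAY).astype(int)
for y in (-.02,0,.02):
  b0=Rc.apply(bar(0,y))+o+[-.571*.004,.821*.004,0]
  print('side',y,[(round(z*1000),at(g,proj('side',[b0[0],b0[1],z]))) for z in np.arange(0,.08,.004)])
g=cv2.cvtColor(cv2.imread('pics/u0.png'),cv2.COLOR_BGR2GRAY).astype(int)
for y in (-.015,0,.015):  # wrist: cut along ramp through bar, lip, block
  P=[Rc.apply([x,y,.03])+o for x in np.arange(-.17,-.07,.003)]
  print('wrist',y,[(round(x*1000),at(g,u)) for x,u in zip(np.arange(-.17,-.07,.003),wproj(s,P))])
print([ (Rc.apply(bar(q))+o)[2].round(3) for q in (0,.05,.1)])
```

```text
[ 0.56057432 -0.16369856  0.21867163] [ 0.27474773  0.06860349 -1.49905474] 26.875
keeper_frame wrist [([0.536, -0.121, 0.042], 0.91)]
keeper_frame scene [([0.534, -0.126, 0.048], 0.71)]
keeper_frame side [([0.534, -0.135, 0.039], 0.64)]
keeper_bar wrist [([0.542, -0.129, 0.04], 0.73)]
keeper_bar scene [([0.534, -0.126, 0.044], 0.54)]
keeper_bar side [([0.507, -0.112, 0.038], 0.71)]
charcoal_block wrist [([0.509, -0.091, 0.041], 0.83)]
charcoal_block scene [([0.502, -0.087, 0.04], 0.62)]
charcoal_block side [([0.504, -0.09, 0.042], 0.66)]
firebrick wrist [([0.664, -0.318, 0.032], 0.55)]
firebrick scene [([0.652, -0.331, 0.025], 0.93)]
firebrick side [([0.656, -0.345, 0.03], 0.81)]
steel_block wrist [([0.407, -0.084, 0.022], 0.76)]
steel_block scene [([0.395, -0.088, 0.022], 0.93)]
steel_block side [([0.395, -0.1, 0.02], 0.72)]
tweezers wrist [([0.377, -0.26, 0.009], 0.75)]
tweezers scene []
tweezers side [([0.36, -0.223, 0.006], 0.63)]
side -0.02 [(0, 181), (4, 179), (8, 178), (12, 179), (16, 190), (20, 189), (24, 176), (28, 120), (32, 73), (36, 75), (40, 102), (44, 93), (48, 82), (5
[... 1180 characters left out ...]
, (-119, 159), (-116, 161), (-113, 161), (-110, 160), (-107, 160), (-104, 159), (-101, 150), (-98, 162), (-95, 146), (-92, 113), (-89, 47), (-86, 45), (-83, 46), (-80, 43), (-77, 43), (-74, 44), (-71, 41)]
wrist 0.015 [(-170, 159), (-167, 158), (-164, 158), (-161, 159), (-158, 159), (-155, 158), (-152, 158), (-149, 158), (-146, 156), (-143, 86), (-140, 88), (-137, 106), (-134, 157), (-131, 157), (-128, 158), (-125, 158), (-122, 156), (-119, 157), (-116, 157), (-113, 158), (-110, 156), (-107, 162), (-104, 162), (-101, 158), (-98, 161), (-95, 147), (-92, 83), (-89, 49), (-86, 51), (-83, 47), (-80, 49), (-77, 101), (-74, 103), (-71, 104)]
[np.float64(0.045), np.float64(0.052), np.float64(0.06)]
```

```bash
python3 -c "
from h import *
print(workorder.sign_off())"
```

```text
the job is handed in; nothing more can be done
None
```

I handed the job in: the charcoal block is against the stop, the keeper was eased shut behind it and released, and the bystanders measured where they were. The keeper's final angle is inferred from camera and path measurements, not read directly, and sign-off returned no verdict.

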